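# Put the mixed-up reagents back in their own dishes

### The arm

A 7-joint arm with a two-finger parallel gripper is mounted at the origin on the work surface; the furniture and walls round the work are solid. World frame = base frame: x ahead of the robot, y to its left, z up, the work surface at z = 0. Lengths are in m, angles in rad, forces in N, time in s.
With the tool pointing down it reaches from about 0.4 to 0.875 m from the base axis. Payload 6.5 kg.
Tool frame: the origin (TCP) lies midway between the tips of the shut fingers; the grasp point (between the pads) lies 19 mm behind it (robot.grip_point_offset is the distance from the TCP to the grasp point, in m); z points along the fingers, x is the direction in which the jaws open and shut, and the axes are right-handed (so a half turn about z gives the same grasp; the last joint's range is limited). The gripper opens to 88 mm and grips with 3 to 60 N. Pads are 18 mm wide; open, the fingers measure 123 mm over their backs; the gripper's body (75 mm by 187 mm) begins 45 mm behind the grasp point.
Start: joints at [-1.247, 0.536, -0.004, 1.538, 0.003, 1.067, -0.071], TCP at [0.247, 0.601, 0.211] pointing down, gripper open.
Joint ranges: [-2.7, 2.7], [-0.37, 2.16], [-1.27, 1.26], [0.24, 2.4], [-1.31, 4.45], [0.19, 1.91], [-2.76, 2.76]. Speed limits (rad/s): [2.39, 2.39, 3.14, 3.14, 3.14, 3.14, 3.14].

### API

Orientations are given as a rotation vector (axis times angle).
In Python, from rig import robot, imaging, order gives the robot as it stands.
- The arm moves only by the tool arm_command, never from a script. Its argument "targets" is a list that holds one entry, the list of rows, each a list of 7 numbers: the opening, from 0 (shut) to 1 (fully open), then the shift along the tool's x, y, z in units of 40 mm (1.0 is 40 mm), then the turn, a rotation vector about the tool's x, y, z in units of 6 degrees (1.0 is 6 degrees). In form: [[[jaw, dx, dy, dz, rx, ry, rz], ...]]. A call has 1 to 12 rows; each row shifts and turns the commanded pose from where the row before left it, along the tool's axes as they then stand; what a row does not reach is not made up. A row lasts 1/12 s, in which the tool goes at most 41.7 mm and 7.16 degrees, less where a joint would pass 70% of its speed; a pose out of reach is approached as far as the arm can. A call is refused whole if a number of a shift passes 1 or a number of a turn 1, either way. A call with a gripper value outside its range is refused whole. The fingers move at their own pace and stop on an object; "force" is the grip in N (left out, the last holds). Time passes only in rows, so rows that do not move let the fingers close. It gives the time, the measured TCP pose, the force and the opening at its end, in the units of the state.
- robot.state(): the state, without advancing time (a new reading comes with each control period).
- imaging.get_image(name): name is "scene" or "top" or "wrist"; returns a dict with "frame" (400x640x3 uint8, blue, green, red), "intrinsics" (3x3 intrinsics, pixels), "rvec" (rotation vector, rad) and "tvec" (3), from world to camera coordinates, as OpenCV has them; the wrist camera has in their place "tool_from_camera" (4x4, takes a point from camera to tool coordinates, whose origin is the TCP and whose axes are the tool frame's). Camera axes: x right, y down, z forward; pixel columns grow to the right and rows downward; lengths in m; the calibration is good to about 2 mm. A picture is of the moment at which its call begins: read the wrist's pose just before it. There is no depth.
- order.finish_job(): hands the job in, once; it reports no verdict.
The state is a dict: "time_s": time; "joint_pos": joint angles; "qvel": joint speeds; "effort": joint torques, N m; "tcp_pos": TCP position; "orientation": TCP orientation; "force": force on the tool from outside, world axes, zero at the start; "wrist_torque": the same for the moment, N m; "gripper_width": opening from 0.0 (shut) to 1.0 (fully open).
Only numpy, scipy, OpenCV 4.12 (cv2) and the standard library are available. Lean on these libraries where they do the work, as an engineer would, in place of code of your own. Each camera call takes 0.05 s, during which the arm holds its last target. There are 200 camera calls.

### The job

The three amber bottles and the small clear flask are all standing in the wrong spill dishes: put each bottle in the dish of the colour of its cap sticker and the flask in the yellow dish, standing flat within the rim. The pale grey dish is empty and can hold something for the moment. Keep everything upright and leave the beaker where it is.

Things in the scene. Friction and masses are not known exactly. Their poses are not given: they have to be found in the camera images.
- bottle_red_mid (a point): Centre (half-way up, on its upright axis) of the amber reagent bottle with a red round sticker on top of its black cap and a red stripe on its label; 52 mm across and 117 mm tall with a 31 mm wide cap that fills the upper 37 mm (the place to grip it from above); the wide body ends 74 mm above its foot. Belongs in the red dish. z axis up along the bottle. Stands on a dish's floor, so its foot is 4 mm above the worktop at the start.
- bottle_green_mid (a point): Centre (half-way up, on its upright axis) of the amber reagent bottle with a green round sticker on top of its black cap and a green stripe on its label; 52 mm across and 117 mm tall with a 31 mm wide cap that fills the upper 37 mm (the place to grip it from above); the wide body ends 74 mm above its foot. Belongs in the green dish. z axis up along the bottle. Stands on a dish's floor, so its foot is 4 mm above the worktop at the start.
- bottle_blue_mid (a point): Centre (half-way up, on its upright axis) of the amber reagent bottle with a blue round sticker on top of its black cap and a blue stripe on its label; 44 mm across and 102 mm tall with a 31 mm wide cap that fills the upper 34 mm (the place to grip it from above); the wide body ends 62 mm above its foot. Belongs in the blue dish. z axis up along the bottle. Stands on a dish's floor, so its foot is 4 mm above the worktop at the start.
- flask_mid (a point): Centre (half-way up, on its upright axis) of the small clear conical glass flask, 51 mm across at the foot, 85 mm tall, its straight neck 25 mm wide over the upper 25 mm (the place to grip it from above). Belongs in the yellow dish. z axis up. Its foot is 4 mm above the worktop at the start.
- dish_red: Red round plastic dish fixed to the worktop, the place of the bottle with the red sticker; 82 mm across, its floor 4 mm thick, an inner floor 72 mm across inside a rim 8 mm high (all above the worktop). Origin: centre of its underside, on the worktop (z = 0).
- dish_green: Green round plastic dish fixed to the worktop, the place of the bottle with the green sticker; 82 mm across, its floor 4 mm thick, an inner floor 72 mm across inside a rim 8 mm high (all above the worktop). Origin: centre of its underside, on the worktop (z = 0).
- dish_blue: Blue round plastic dish fixed to the worktop, the place of the bottle with the blue sticker; 82 mm across, its floor 4 mm thick, an inner floor 72 mm across inside a rim 8 mm high (all above the worktop). Origin: centre of its underside, on the worktop (z = 0).
- dish_yellow: Yellow round plastic dish fixed to the worktop, the place of the clear flask; 82 mm across, its floor 4 mm thick, an inner floor 72 mm across inside a rim 8 mm high (all above the worktop). Origin: centre of its underside, on the worktop (z = 0).
- dish_grey: Pale grey round plastic dish fixed to the worktop, empty at the start: the free spot; 82 mm across, its floor 4 mm thick, an inner floor 72 mm across inside a rim 8 mm high (all above the worktop). Origin: centre of its underside, on the worktop (z = 0).
- beaker: Clear glass beaker, 62 mm across and 80 mm tall, standing loose on the worktop in the same row as the dishes; it must stay where it is. Origin: centre of its underside. The other things about the dishes (glass rod, spatula, pen, stoppers, all under 28 mm tall) and at the sides are fixed.
Mind the look-alikes: they are no part of the job. Of the things like the dish_green, leave any that is brown; of the rest the larger one is meant.

How it is judged:
At the end, for the whole second after the job is handed in: Each bottle stands in the dish of its sticker's colour and the clear flask in the yellow dish: within 15 mm of the dish's centre, flat on its floor (height within 5 mm, tilt under 0.08 rad), released and at rest (horizontal distance between bottle_red_mid and dish_red below 0.015 m and height (world z) of each of bottle_red_mid, bottle_green_mid below 0.0675 m and angle between each of bottle_red_mid, bottle_green_mid, bottle_blue_mid, flask_mid's own z axis and vertical below 0.08 rad and linear speed of each of bottle_red, bottle_green, bottle_blue, flask below 0.02 m/s and horizontal distance between bottle_green_mid and dish_green below 0.015 m and horizontal distance between bottle_blue_mid and dish_blue below 0.015 m and height (world z) of bottle_blue_mid below 0.06 m and horizontal distance between flask_mid and dish_yellow below 0.015 m and height (world z) of flask_mid below 0.0515 m); the robot touches nothing.
It fails at once if a bottle or the flask is tipped over (more than 0.6 rad) (angle between any of bottle_red_mid, bottle_green_mid, bottle_blue_mid, flask_mid's own z axis and vertical above 0.6 rad).
It fails at once if the beaker is moved by more than 15 mm or tipped (distance of beaker from where it was at the start of the episode above 0.015 m or angle between beaker's own z axis and vertical above 0.4 rad).
It also fails if it takes over 147 s, if anything falls off the work surface, if the arm or the gripper's body presses on something with over 40 N, if the wrist force passes 120 N, or if a joint passes its speed limit or range.

## Working session

There is one attempt and no reset: what is moved stays moved. The work goes in short steps, Python scripts to look and compute and a tool call to move; the robot and the scene stay as the last step left them, time stands still between calls to the robot, and variables do not carry over. Pictures are saved under pics/ and viewed, about 12 in all and at most 16, crops included, and the job is handed in when it is done.

Besides the shell and the picture viewer there is one more tool, called after "Emit:" in YAML: its name, and indented under it one key for each argument. arm_command: Moves the arm, as the interface text tells. Its arguments: {"type":"object","properties":{"targets":{"type":"array"},"force":{"type":"number"}},"required":["targets"]}

```bash
mkdir -p pics; python3 - <<'E'
from rig import robot, imaging
import cv2
print(robot.state())
for n in("scene","top"):
    d=imaging.get_image(n); cv2.imwrite(f"pics/{n}0.png",d["frame"]); print(n,d["intrinsics"],d["rvec"],d["tvec"])
E
```

```text
{'time_s': 0.0, 'joint_pos': array([-1.24719193,  0.53718119, -0.00447419,  1.53888644,  0.00258644,
        1.06729952, -0.071166  ]), 'qvel': array([-1.13744797e-03,  1.87718442e-03,  2.64483150e-04,  8.73790031e-05,
        7.30972514e-04,  1.57165362e-03,  6.29843000e-05]), 'effort': array([-8.31800971e-04, -5.70983398e+01,  9.90298949e-01, -2.51607102e+01,
       -5.62550488e-02,  1.80150359e-02,  1.65729625e-04]), 'tcp_pos': array([0.2467425 , 0.60061309, 0.21042386]), 'orientation': array([ 2.60861008e+00,  1.74872974e+00, -2.21638479e-03]), 'force': array([0.24400708, 0.53303405, 0.05527931]), 'wrist_torque': array([ 0.03860616,  0.02229647, -0.0318473 ]), 'gripper_width': 0.9969328121215967}
scene [[454.91040769   0.         315.40531881]
 [  0.         454.91040769 197.19632554]
 [  0.           0.           1.        ]] [ 1.18201024 -1.90075248  1.24140831] [0.16973647 0.22546718 1.15046764]
top [[455.87282112   0.         314.91823312]
 [  0.         455.87282112 197.55046311]
 [  0.           0.           1.        ]] [ 2.14666593 -2.19754139  0.14072911] [-0.00566849  0.42336074  1.15347602]
```

View pics/scene0.png

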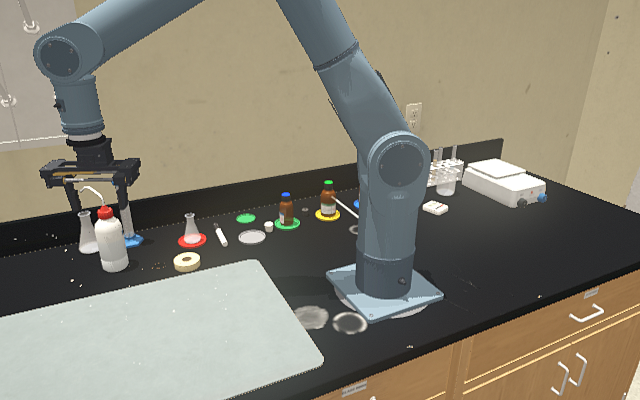

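View pics/top0.png

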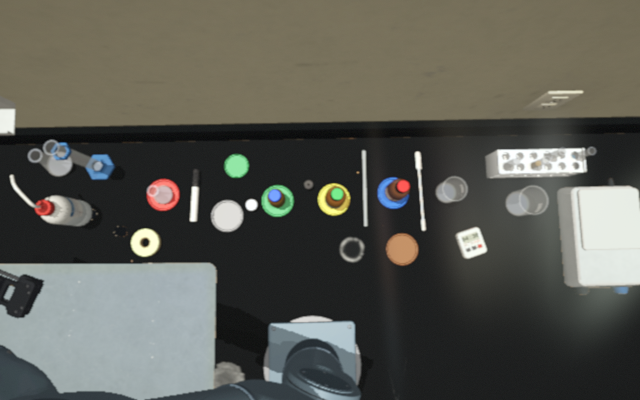

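The top view shows the following dishes and contents:

| Dish | Pixel | Holds |
|---|---|---|
| Red | (163,194) | Flask |
| Grey | (227,215) | Empty |
| Large green | (278,200) | Blue bottle |
| Yellow | (334,199) | Green bottle |
| Blue | (393,193) | Red bottle |

The decoys are the small green dish at (236,166) and the brown one at (402,249). The beaker is at (451,189). Next I'll measure the dishes and stickers.

```bash
cat > h.py <<'E'
import cv2, numpy as np
from scipy.optimize import least_squares
def ray(px,K,R,t,z):
    """pixels -> world points on plane z"""
    px=np.atleast_2d(px).astype(float); d=np.c_[px,np.ones(len(px))]@np.linalg.inv(K).T@R
    c=-R.T@t; return c+d*((z-c[2])/d[:,2])[:,None]
def cam(d): return d["intrinsics"],cv2.Rodrigues(d["rvec"])[0],np.array(d["tvec"]).ravel()
def circ(p,r=None):
    f=lambda q:np.hypot(p[:,0]-q[0],p[:,1]-q[1])-(q[2] if r is None else r)
    s=least_squares(f,[*p[:,:2].mean(0),.04],loss="soft_l1",f_scale=.001); return s.x,np.sqrt(np.mean(f(s.x)**2))
HUE={"red":[(0,8),(172,180)],"green":[(45,85)],"blue":[(98,125)],"yellow":[(20,35)]}
def mask(img,c,s=90,v=70):
    h=cv2.cvtColor(img,cv2.COLOR_BGR2HSV); m=0
    for a,b in HUE[c]: m=m|cv2.inRange(h,(a,s,v),(b,255,255))
    return m
E
python3 - <<'E'
from h import *; from rig import imaging
d=imaging.get_image("top"); k=cam(d); im=d["frame"]; print("cam",-k[1].T@k[2])
g=cv2.cvtColor(im,cv2.COLOR_BGR2HSV)
for c,(u,v) in dict(red=(163,194),green=(278,200),yellow=(334,199),blue=(393,193),grey=(227,215)).items():
    m=cv2.inRange(g,(0,0,110),(180,70,255)) if c=="grey" else mask(im,c)
    w=np.zeros_like(m); cv2.circle(w,(u,v),23,255,-1); m&=w
    n,l,st,ce=cv2.connectedComponentsWithStats(m)
    for i in range(1,n):
        if st[i,4]>8: print(c,st[i],ce[i].round(1))
    i=1+np.argmax(st[1:,4]); hull=cv2.convexHull(np.argwhere(l==i)[:,::-1].astype(np.int32))[:,0]
    p=ray(hull,*k,0.008); x,e=circ(p); y,e2=circ(p,.041); print(c,"free",x.round(4),e.round(4),"fixed",y[:2].round(4),e2.round(4))
cv2.imwrite("pics/crop.png",cv2.resize(im[140:270,130:480],None,fx=2.28,fy=2.28,interpolation=cv2.INTER_CUBIC))
E
```

```text
cam [0.29221661 0.00684943 1.19345545]
red [146 178  34  34 537] [164.5 195.1]
red [150 188   5   6  27] [152.1 190.4]
red free [0.4421 0.3802 0.0437] 0.0003 fixed [0.4417 0.3815] 0.0028
green [261 184  33  33 618] [277.7 201.6]
green free [0.4196 0.083  0.0434] 0.0004 fixed [0.421 0.083] 0.0025
yellow [317 183  34  33 599] [332.8 199.8]
yellow free [ 0.4202 -0.0645  0.044 ] 0.0003 fixed [ 0.4197 -0.0656] 0.0031
blue [377 177  33  32 457] [389.1 195.1]
blue free [ 0.4334 -0.2206  0.0436] 0.0004 fixed [ 0.4322 -0.2185] 0.0024
grey [211 200  32  32 824] [226.7 215.5]
grey [245 202   5   9  24] [246.7 206.3]
grey free [0.3833 0.2143 0.0418] 0.0003 fixed [0.3835 0.2144] 0.0008
```

View pics/crop.png

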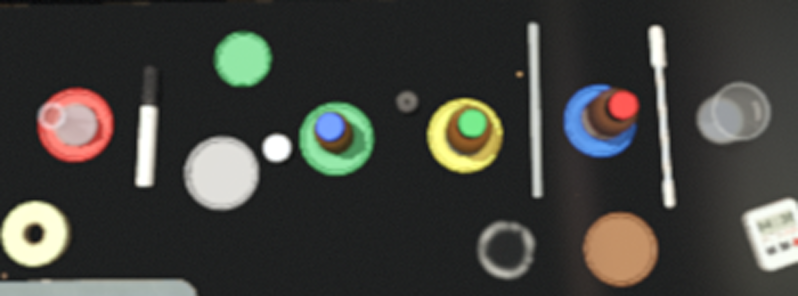

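The crop shows the stickers at about blue (330,127), green (473,123) and red (623,104), and the flask mouth at (52,116). The crop scale is 2.28 with its origin at (130,140).

```bash
python3 - <<'E'
from h import *; from rig import imaging
d=imaging.get_image("top"); k=cam(d)
for n,u,v,z in (("blue",330,127,.106),("green",473,123,.121),("red",623,104,.121),("flask",52,116,.089),("beakertop",741,110,.08),("beakerfoot",718,122,0)):
    p=(u/2.28+130-.3,v/2.28+140-.3); print(n,ray(p,*k,z).round(4))
E
```

```text
blue [[0.4213 0.083  0.106 ]]
green [[ 0.4204 -0.0667  0.121 ]]
red [[ 0.4368 -0.2241  0.121 ]]
flask [[0.4417 0.3796 0.089 ]]
beakertop [[ 0.433  -0.3612  0.08  ]]
beakerfoot [[ 0.4296 -0.36    0.    ]]
```

Emit:
arm_command:
  targets:
    - [[1,0,0,0,0,0,1],[1,0,0,0,0,0,1],[1,0,0,0,0,0,1],[1,0,0,0,0,0,1],[1,0,0,0,0,0,1],[1,0,0,0,0,0,1],[1,0,0,0,0,0,1],[1,0,0,0,0,0,1],[1,0,0,0,0,0,1],[1,0,0,0,0,0,1],[1,0,0,0,0,0,1],[1,0,0,0,0,0,0.27]]
  force: 15

```text
time_s: 1.2
tcp_pos: [0.2468, 0.6011, 0.2111]
orientation: [3.141, -0.007, -0.0]
force: [0.9, -0.3, -0.3]
gripper_width: 1.002
```

Emit:
arm_command:
  targets:
    - [[1,0.697,0.79,0,0,0,0],[1,0.697,0.79,0,0,0,0],[1,0.697,0.79,0,0,0,0],[1,0.697,0.79,0,0,0,0],[1,0.697,0.79,0,0,0,0],[1,0.697,0.79,0,0,0,0],[1,0.697,0.79,0,0,0,0],[1,0,0,0,0,0,0],[1,0,0,0,0,0,0],[1,0,0,0,0,0,0]]

```text
time_s: 2.03
tcp_pos: [0.4396, 0.3832, 0.2112]
orientation: [-3.141, -0.002, 0.001]
force: [0.2, 0.4, -0.1]
gripper_width: 0.999
```

```bash
cat >> h.py <<'E'
def wcam(s,d):
    T=np.array(d["tool_from_camera"]); Rt=cv2.Rodrigues(np.array(s["orientation"]))[0]
    R=Rt@T[:3,:3]; c=np.array(s["tcp_pos"])+Rt@T[:3,3]; return d["intrinsics"],R.T,-R.T@c
E
python3 - <<'E'
from h import *; from rig import imaging,robot
s=robot.state(); d=imaging.get_image("wrist"); cv2.imwrite("pics/w1.png",d["frame"]); k=wcam(s,d)
print(s["tcp_pos"],s["orientation"],"cam",-k[1].T@k[2])
P=np.array([[.4417,.3796,.089],[.4421,.3802,.008]]); q=(k[1]@P.T).T+k[2]; q=q@k[0].T; print(q[:,:2]/q[:,2:])
E
```

```text
[0.43956618 0.38324623 0.2111774 ] [-3.14119392e+00 -1.59384555e-03  1.14184435e-03] cam [0.43924885 0.44810872 0.38397828]
[[320.52599085 195.55216803]
 [320.35527853 181.77331683]]
```

View pics/w1.png

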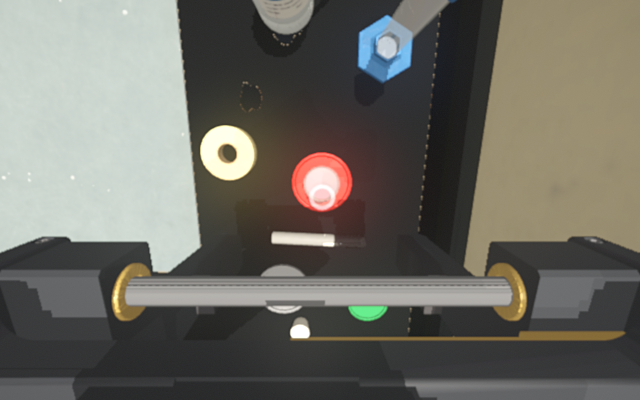

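The wrist view shows the flask mouth at about (322,197) and the dish centre at (322,182). I had predicted (320.5,195.5) and (320,182), so they agree to about 1 mm. I'll descend on the flask neck.

Emit:
arm_command:
  targets:
    - [[0.8,0.07,0.1,0.6,0,0,0],[0.8,0,0,0.7,0,0,0],[0.8,0,0,0.7,0,0,0],[0.8,0,0,0.6,0,0,0],[0.8,0,0,0.4,0,0,0],[0.8,0,0,0.3,0,0,0],[0.8,0,0,0.3,0,0,0],[0.8,0,0,0.18,0,0,0],[0.8,0,0,0,0,0,0],[0.8,0,0,0,0,0,0],[0.8,0,0,0,0,0,0]]

```text
time_s: 3.0
tcp_pos: [0.4435, 0.3792, 0.061]
orientation: [-3.14, -0.001, -0.002]
force: [0.4, -0.1, 0.4]
gripper_width: 0.797
```

Emit:
arm_command:
  targets:
    - [[0.1,0,0,0,0,0,0],[0.1,0,0,0,0,0,0],[0.1,0,0,0,0,0,0],[0.1,0,0,0,0,0,0],[0.1,0,0,0,0,0,0],[0.1,0,0,0,0,0,0],[0.1,0,0,0,0,0,0],[0.1,0,0,0,0,0,0],[0.1,0,0,0,0,0,0],[0.1,0,0,0,0,0,0],[0.1,0,0,0,0,0,0],[0.1,0,0,0,0,0,0]]
  force: 15

```text
time_s: 4.0
tcp_pos: [0.4429, 0.3787, 0.0601]
orientation: [3.142, 0.001, -0.0]
force: [0.0, -0.6, -0.1]
gripper_width: 0.26
```

Emit:
arm_command:
  targets:
    - [[0.1,0,0,-0.3,0,0,0],[0.1,0,0,-0.6,0,0,0],[0.1,0,0,-0.6,0,0,0],[0.1,-0.15,0.4,0,0,0,0],[0.1,-0.25,0.7,0,0,0,0],[0.1,-0.25,0.7,0,0,0,0],[0.1,-0.25,0.7,0,0,0,0],[0.1,-0.25,0.7,0,0,0,0],[0.1,-0.2,0.6,0,0,0,0],[0.1,-0.14,0.32,0,0,0,0],[0.1,0,0,0,0,0,0],[0.1,0,0,0,0,0,0]]

```text
time_s: 5.0
tcp_pos: [0.3839, 0.2141, 0.1209]
orientation: [-3.14, 0.0, -0.002]
force: [0.9, 0.2, -0.2]
gripper_width: 0.258
```

Emit:
arm_command:
  targets:
    - [[0.1,0,0,0.4,0,0,0],[0.1,0,0,0.4,0,0,0],[0.1,0,0,0.3,0,0,0],[0.1,0,0,0.2,0,0,0],[0.1,0,0,0.1,0,0,0],[0.1,0,0,0.09,0,0,0],[0.1,0,0,0,0,0,0],[0.1,0,0,0,0,0,0],[0.1,0,0,0,0,0,0]]

```text
time_s: 5.75
tcp_pos: [0.3839, 0.2141, 0.061]
orientation: [-3.141, -0.001, -0.001]
force: [-0.8, -0.1, -1.1]
gripper_width: 0.259
```

Emit:
arm_command:
  targets:
    - [[0.5,0,0,0,0,0,0],[0.7,0,0,0,0,0,0],[0.7,0,0,0,0,0,0],[0.7,0,0,0,0,0,0],[0.7,0,0,-0.3,0,0,0],[0.8,0,0,-0.8,0,0,0],[0.8,0,0,-1,0,0,0],[0.8,0,0,-1,0,0,0],[0.8,0,0,-0.9,0,0,0],[0.8,0,0,0,0,0,0],[0.8,0,0,0,0,0,0]]

```text
time_s: 6.67
tcp_pos: [0.3845, 0.2148, 0.2224]
orientation: [-3.138, -0.002, -0.005]
force: [0.5, -0.2, 0.3]
gripper_width: 0.803
```

Emit:
arm_command:
  targets:
    - [[0.8,0.12,0.95,0,0,0,0],[0.8,0.12,1,0,0,0,0],[0.8,0.12,1,0,0,0,0],[0.8,0.12,1,0,0,0,0],[0.8,0.12,1,0,0,0,0],[0.8,0.12,1,0,0,0,0],[0.8,0.12,1,0,0,0,0],[0.8,0.12,1,0,0,0,0],[0.8,0.12,1,0,0,0,0],[0.8,0.12,1,0,0,0,0],[0.8,0.12,1,0,0,0,0]]

```text
time_s: 7.58
tcp_pos: [0.4355, -0.2256, 0.219]
orientation: [-3.141, -0.002, 0.004]
force: [0.9, 0.9, 0.1]
gripper_width: 0.798
```

Emit:
arm_command:
  targets:
    - [[0.8,0,0,0,0,0,0],[0.8,0,0,0,0,0,0],[0.8,0,0,0,0,0,0]]

```text
time_s: 7.83
tcp_pos: [0.4356, -0.2232, 0.2191]
orientation: [-3.141, -0.001, 0.005]
force: [-0.2, 1.4, -0.5]
gripper_width: 0.799
```

```bash
python3 - <<'E'
from h import *; from rig import imaging,robot
s=robot.state(); d=imaging.get_image("wrist"); cv2.imwrite("pics/w2.png",d["frame"]); k=wcam(s,d)
print(s["tcp_pos"],s["orientation"],"cam",-k[1].T@k[2])
P=np.array([[.4368,-.2241,.121],[.4334,-.2206,.008]]); q=(k[1]@P.T).T+k[2]; q=q@k[0].T; print(q[:,:2]/q[:,2:])
m=mask(d["frame"],"red"); n,l,st,ce=cv2.connectedComponentsWithStats(m)
for i in range(1,n):
    if st[i,4]>30: print(st[i],ce[i],ray(ce[i],*k,.121))
E
```

```text
[ 0.43564816 -0.22324742  0.21914971] [-3.14070709e+00 -8.16052301e-04  4.56126676e-03] cam [ 0.43574091 -0.15846799  0.39198159]
[[319.95325937 198.30203807]
 [317.22203972 176.80023087]]
[301 170  40  44 992] [320.6421371  193.97076613] [[ 0.43748505 -0.21964101  0.121     ]]
```

View pics/w2.png

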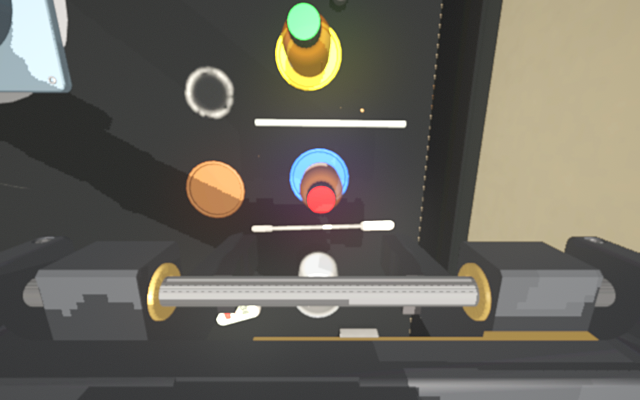

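The wrist view shows the red sticker at (320,198) and the blue dish centre at (319,177), both matching the prediction within 2 px. I'll descend on the cap and grip it.

Emit:
arm_command:
  targets:
    - [[0.8,0.03,0.02,0.5,0,0,0],[0.8,0,0,0.7,0,0,0],[0.8,0,0,0.7,0,0,0],[0.8,0,0,0.5,0,0,0],[0.8,0,0,0.4,0,0,0],[0.8,0,0,0.3,0,0,0],[0.8,0,0,0.22,0,0,0],[0.8,0,0,0,0,0,0],[0.8,0,0,0,0,0,0]]

```text
time_s: 8.63
tcp_pos: [0.4381, -0.2245, 0.0879]
orientation: [-3.141, -0.003, -0.0]
force: [-0.0, 0.1, 1.8]
gripper_width: 0.802
```

Emit:
arm_command:
  targets:
    - [[0.2,0,0,0,0,0,0],[0.2,0,0,0,0,0,0],[0.2,0,0,0,0,0,0],[0.2,0,0,0,0,0,0],[0.2,0,0,0,0,0,0],[0.2,0,0,0,0,0,0],[0.2,0,0,0,0,0,0],[0.2,0,0,0,0,0,0],[0.2,0,0,0,0,0,0],[0.2,0,0,0,0,0,0],[0.2,0,0,0,0,0,0]]
  force: 25

```text
time_s: 9.55
tcp_pos: [0.4379, -0.225, 0.0878]
orientation: [-3.142, -0.001, -0.0]
force: [-1.5, -0.7, 3.0]
gripper_width: 0.342
```

Emit:
arm_command:
  targets:
    - [[0.2,0,0,-0.2,0,0,0],[0.2,0,0,-0.5,0,0,0],[0.2,0,0,-0.7,0,0,0],[0.2,0,0,-0.8,0,0,0],[0.2,0,0,-0.8,0,0,0],[0.2,0,0,-0.6,0,0,0],[0.2,0,0,-0.4,0,0,0],[0.2,0,0,0,0,0,0]]

```text
time_s: 10.22
tcp_pos: [0.4395, -0.2258, 0.2509]
orientation: [3.14, 0.001, 0.009]
force: [1.4, -0.2, -1.8]
gripper_width: 0.335
```

Emit:
arm_command:
  targets:
    - [[0.2,0,-0.2,0,0,0,0],[0.2,0,-0.4,0,0,0,0],[0.2,0,-0.6,0,0,0,0],[0.2,0,-0.7,0,0,0,0],[0.2,0,-0.7,0,0,0,0],[0.2,0,-0.7,0,0,0,0],[0.2,0,-0.7,0,0,0,0],[0.2,0,-0.7,0,0,0,0],[0.2,0,-0.7,0,0,0,0],[0.2,0,-0.7,0,0,0,0],[0.2,0,-0.7,0,0,0,0],[0.2,0,-0.7,0,0,0,0]]

```text
time_s: 11.22
tcp_pos: [0.4357, 0.0767, 0.246]
orientation: [3.141, 0.002, -0.005]
force: [0.4, 0.3, -2.1]
gripper_width: 0.338
```

Emit:
arm_command:
  targets:
    - [[0.2,0,-0.7,0,0,0,0],[0.2,0,-0.7,0,0,0,0],[0.2,0,-0.7,0,0,0,0],[0.2,0,-0.7,0,0,0,0],[0.2,0,-0.7,0,0,0,0],[0.2,0,-0.7,0,0,0,0],[0.2,0,-0.7,0,0,0,0],[0.2,0,-0.7,0,0,0,0],[0.2,0,-0.6,0,0,0,0],[0.2,0,-0.4,0,0,0,0],[0.2,0,-0.2,0,0,0,0],[0.2,0,0,0,0,0,0]]

```text
time_s: 12.22
tcp_pos: [0.4363, 0.3482, 0.2464]
orientation: [3.14, 0.005, -0.002]
force: [-0.3, -0.5, -0.8]
gripper_width: 0.338
```

Emit:
arm_command:
  targets:
    - [[0.2,0.08,-0.4,0,0,0,0],[0.2,0.075,-0.4,0,0,0,0],[0.2,0,0,0.3,0,0,0],[0.2,0,0,0.6,0,0,0],[0.2,0,0,0.7,0,0,0],[0.2,0,0,0.7,0,0,0],[0.2,0,0,0.6,0,0,0],[0.2,0,0,0.4,0,0,0],[0.2,0,0,0.1,0,0,0],[0.2,0,0,0,0,0,0],[0.2,0,0,0,0,0,0]]

```text
time_s: 13.13
tcp_pos: [0.4441, 0.3781, 0.1122]
orientation: [3.141, -0.001, 0.001]
force: [0.2, 0.2, -1.0]
gripper_width: 0.338
```

Emit:
arm_command:
  targets:
    - [[0.2,-0.04,-0.05,0.15,0,0,0],[0.2,0,0,0.15,0,0,0],[0.2,0,0,0.12,0,0,0],[0.2,0,0,0.1,0,0,0],[0.2,0,0,0.06,0,0,0],[0.2,0,0,0,0,0,0],[0.2,0,0,0,0,0,0],[0.2,0,0,0,0,0,0]]

```text
time_s: 13.8
tcp_pos: [0.4421, 0.3811, 0.0886]
orientation: [-3.142, -0.001, -0.0]
force: [0.4, 0.6, -2.5]
gripper_width: 0.336
```

Emit:
arm_command:
  targets:
    - [[0.5,0,0,0,0,0,0],[0.7,0,0,0,0,0,0],[0.8,0,0,0,0,0,0],[0.8,0,0,0,0,0,0],[0.8,0,0,-0.3,0,0,0],[0.8,0,0,-0.8,0,0,0],[0.8,0,0,-1,0,0,0],[0.8,0,0,-1,0,0,0],[0.8,0,0,-0.4,0,0,0],[0.8,0,0,0,0,0,0],[0.8,0,0,0,0,0,0]]

```text
time_s: 14.72
tcp_pos: [0.4424, 0.3815, 0.2302]
orientation: [-3.139, -0.001, -0.003]
force: [-0.8, 0.5, -0.6]
gripper_width: 0.801
```

```bash
python3 - <<'E'
from rig import imaging; import cv2
i=imaging.get_image("top")["frame"]; cv2.imwrite("pics/t2.png",cv2.resize(i[130:280,100:480],None,fx=2.1,fy=2.1,interpolation=cv2.INTER_CUBIC))
i=imaging.get_image("wrist")["frame"]; cv2.imwrite("pics/w3.png",i)
E
```

```text
(no output)
```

View pics/w3.png

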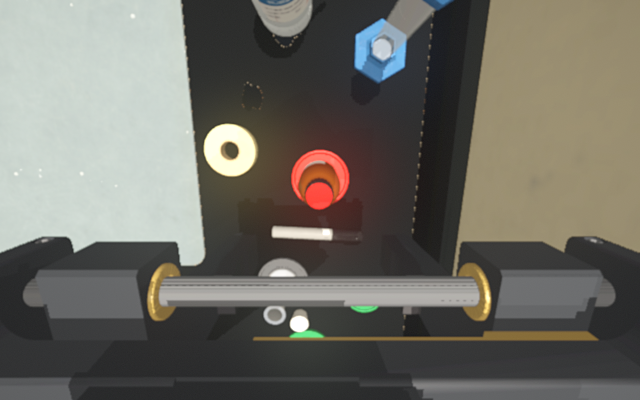

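The red bottle stands centred in the red dish, with its sticker at (319,195) and the dish centre at (321,178). Next is the blue bottle.

Emit:
arm_command:
  targets:
    - [[0.8,-0.06,0.86,0,0,0,0],[0.8,-0.06,0.95,0,0,0,0],[0.8,-0.07,0.95,0,0,0,0],[0.8,-0.07,0.95,0,0,0,0],[0.8,-0.07,0.95,0,0,0,0],[0.8,-0.07,0.95,0,0,0,0],[0.8,-0.07,0.95,0,0,0,0],[0.8,-0.06,0.9,0,0,0,0],[0.8,0,0,0,0,0,0],[0.8,0,0,0,0,0,0],[0.8,0,0,0,0,0,0]]

```text
time_s: 15.73
tcp_pos: [0.4205, 0.0831, 0.2279]
orientation: [3.141, 0.002, -0.002]
force: [-1.0, -0.1, 0.3]
gripper_width: 0.797
```

```bash
python3 - <<'E'
from h import *; from rig import imaging,robot
s=robot.state(); d=imaging.get_image("wrist"); k=wcam(s,d); cv2.imwrite("pics/w4.png",d["frame"])
print(s["tcp_pos"])
P=np.array([[.4213,.083,.106],[.4196,.083,.008]]); q=(k[1]@P.T).T+k[2]; q=q@k[0].T; print(q[:,:2]/q[:,2:])
m=mask(d["frame"],"blue"); n,l,st,ce=cv2.connectedComponentsWithStats(m)
for i in range(1,n):
    if st[i,4]>60: print(st[i],ce[i],ray(ce[i],*k,.106))
E
```

```text
[0.42051836 0.08310279 0.22788779]
[[319.35143888 192.34791039]
 [317.94115427 177.53062008]]
[309 180  26  27 566] [321.63780919 192.75971731] [[0.42378616 0.0825421  0.106     ]]
[313 331  29   7 142] [327.25352113 334.61971831] [[ 0.43138199 -0.09973586  0.106     ]]
```

View pics/w4.png

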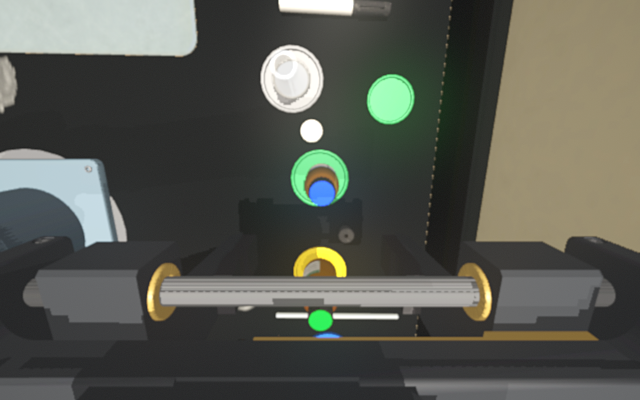

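The flask stands upright in the grey dish. The blue sticker is at (321.6,192.8) and the green dish centre at (320,178), both as expected. I'll grip the blue cap.

Emit:
arm_command:
  targets:
    - [[0.8,0.05,0,0.5,0,0,0],[0.8,0,0,0.8,0,0,0],[0.8,0,0,0.8,0,0,0],[0.8,0,0,0.6,0,0,0],[0.8,0,0,0.5,0,0,0],[0.8,0,0,0.4,0,0,0],[0.8,0,0,0.27,0,0,0],[0.8,0,0,0,0,0,0],[0.8,0,0,0,0,0,0]]

```text
time_s: 16.53
tcp_pos: [0.4225, 0.0835, 0.0731]
orientation: [3.141, 0.004, -0.003]
force: [-0.4, -0.4, 1.0]
gripper_width: 0.801
```

Emit:
arm_command:
  targets:
    - [[0.2,0,0,0,0,0,0],[0.2,0,0,0,0,0,0],[0.2,0,0,0,0,0,0],[0.2,0,0,0,0,0,0],[0.2,0,0,0,0,0,0],[0.2,0,0,0,0,0,0],[0.2,0,0,0,0,0,0],[0.2,0,0,0,0,0,0],[0.2,0,0,0,0,0,0],[0.2,0,0,0,0,0,0],[0.2,0,0,0,0,0,0]]
  force: 25

```text
time_s: 17.45
tcp_pos: [0.4233, 0.0827, 0.0739]
orientation: [-3.141, -0.001, -0.001]
force: [-1.0, -0.3, 3.2]
gripper_width: 0.334
```

Emit:
arm_command:
  targets:
    - [[0.2,0,0,-0.2,0,0,0],[0.2,0,0,-0.5,0,0,0],[0.2,0,0,-0.7,0,0,0],[0.2,0,0,-0.8,0,0,0],[0.2,0,0,-0.8,0,0,0],[0.2,0,0,-0.6,0,0,0],[0.2,0,0,-0.4,0,0,0],[0.2,0,0,0,0,0,0]]

```text
time_s: 18.12
tcp_pos: [0.4245, 0.083, 0.2367]
orientation: [-3.139, -0.001, -0.007]
force: [0.0, 0.1, -1.3]
gripper_width: 0.332
```

Emit:
arm_command:
  targets:
    - [[0.2,0.02,0.2,0,0,0,0],[0.2,0.02,0.5,0,0,0,0],[0.2,0.03,0.8,0,0,0,0],[0.2,0.03,0.9,0,0,0,0],[0.2,0.03,0.9,0,0,0,0],[0.2,0.03,0.9,0,0,0,0],[0.2,0.03,0.9,0,0,0,0],[0.2,0.03,0.9,0,0,0,0],[0.2,0.03,0.8,0,0,0,0],[0.2,0.02,0.5,0,0,0,0],[0.2,0,0.28,0,0,0,0],[0.2,0,0,0,0,0,0]]

```text
time_s: 19.12
tcp_pos: [0.4318, -0.2238, 0.2322]
orientation: [3.14, -0.007, -0.005]
force: [0.4, 0.5, -0.6]
gripper_width: 0.333
```

Emit:
arm_command:
  targets:
    - [[0.2,0,0,0.3,0,0,0],[0.2,0,0,0.6,0,0,0],[0.2,0,0,0.7,0,0,0],[0.2,0,0,0.7,0,0,0],[0.2,0,0,0.6,0,0,0],[0.2,0,0,0.4,0,0,0],[0.2,0,0,0.1,0,0,0],[0.2,0,0,0,0,0,0],[0.2,0,0,0,0,0,0]]

```text
time_s: 19.87
tcp_pos: [0.4339, -0.2203, 0.0979]
orientation: [3.142, 0.002, -0.001]
force: [-0.2, -0.6, -2.4]
gripper_width: 0.333
```

Over the target. Lower to 0.075.

Emit:
arm_command:
  targets:
    - [[0.2,0,0,0.15,0,0,0],[0.2,0,0,0.15,0,0,0],[0.2,0,0,0.12,0,0,0],[0.2,0,0,0.1,0,0,0],[0.2,0,0,0.06,0,0,0],[0.2,0,0,0,0,0,0],[0.2,0,0,0,0,0,0],[0.2,0,0,0,0,0,0]]

```text
time_s: 20.53
tcp_pos: [0.4341, -0.2206, 0.0746]
orientation: [3.141, 0.001, 0.0]
force: [-0.5, 0.9, -1.1]
gripper_width: 0.336
```

Emit:
arm_command:
  targets:
    - [[0.5,0,0,0,0,0,0],[0.7,0,0,0,0,0,0],[0.8,0,0,0,0,0,0],[0.8,0,0,0,0,0,0],[0.8,0,0,-0.3,0,0,0],[0.8,0,0,-0.8,0,0,0],[0.8,0,0,-1,0,0,0],[0.8,0,0,-1,0,0,0],[0.8,0,0,-0.8,0,0,0],[0.8,0,0,0,0,0,0],[0.8,0,0,0,0,0,0]]

```text
time_s: 21.45
tcp_pos: [0.4352, -0.2209, 0.2328]
orientation: [3.141, 0.001, 0.007]
force: [-0.6, -0.4, -0.2]
gripper_width: 0.799
```

```bash
python3 - <<'E'
from h import *; from rig import imaging,robot
s=robot.state(); d=imaging.get_image("wrist"); k=wcam(s,d); cv2.imwrite("pics/w5.png",d["frame"][:,130:500])
E
```

```text
(no output)
```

View pics/w5.png

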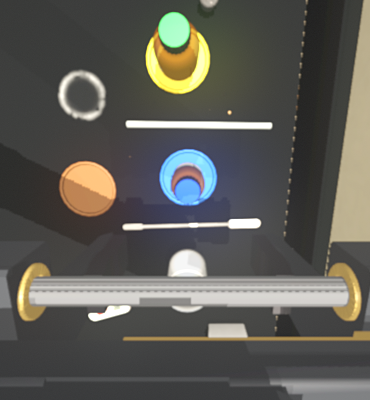

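The blue bottle stands centred in the blue dish, with its sticker at (187,191) and the dish at (188,177). Next is the green bottle at (0.421, -0.067).

Emit:
arm_command:
  targets:
    - [[0.8,-0.07,-0.65,0,0,0,0],[0.8,-0.07,-0.8,0,0,0,0],[0.8,-0.07,-0.8,0,0,0,0],[0.8,-0.07,-0.8,0,0,0,0],[0.8,-0.07,-0.8,0,0,0,0],[0.8,0,0,0,0,0,0],[0.8,0,0,0,0,0,0],[0.8,0,0,0,0,0,0]]

```text
time_s: 22.17
tcp_pos: [0.4193, -0.0671, 0.2299]
orientation: [3.141, 0.001, -0.002]
force: [0.1, -0.4, -0.4]
gripper_width: 0.801
```

```bash
python3 - <<'E'
from h import *; from rig import imaging,robot
s=robot.state(); d=imaging.get_image("wrist"); k=wcam(s,d); cv2.imwrite("pics/w6.png",d["frame"])
print(s["tcp_pos"])
m=mask(d["frame"],"green"); n,l,st,ce=cv2.connectedComponentsWithStats(m)
for i in range(1,n):
    if st[i,4]>60: print(st[i],ce[i],ray(ce[i],*k,.121))
m=mask(d["frame"],"yellow"); n,l,st,ce=cv2.connectedComponentsWithStats(m)
i=1+np.argmax(st[1:,4]); print(st[i]); x,y,w,h=st[i,:4]; print("yellow dish",ray([x+w/2-.5,y+h/2-.5],*k,.008))
E
```

```text
[ 0.41927034 -0.06712235  0.22992097]
[ 288   28   66   96 1729] [323.39444766  76.26662811] [[0.42370872 0.04683808 0.121     ]]
[308 181  28  29 615] [321.38373984 195.03577236] [[ 0.422095   -0.06725214  0.121     ]]
[ 291  146   60   56 1507]
yellow dish [[ 0.42194712 -0.06179959  0.008     ]]
```

Emit:
arm_command:
  targets:
    - [[0.8,0.05,0,0.5,0,0,0],[0.8,0,0,0.8,0,0,0],[0.8,0,0,0.7,0,0,0],[0.8,0,0,0.6,0,0,0],[0.8,0,0,0.4,0,0,0],[0.8,0,0,0.3,0,0,0],[0.8,0,0,0.26,0,0,0],[0.8,0,0,0,0,0,0],[0.8,0,0,0,0,0,0]]

```text
time_s: 22.97
tcp_pos: [0.4217, -0.0675, 0.088]
orientation: [3.141, -0.001, -0.001]
force: [0.9, -0.3, 0.4]
gripper_width: 0.8
```

Emit:
arm_command:
  targets:
    - [[0.2,0,0,0,0,0,0],[0.2,0,0,0,0,0,0],[0.2,0,0,0,0,0,0],[0.2,0,0,0,0,0,0],[0.2,0,0,0,0,0,0],[0.2,0,0,0,0,0,0],[0.2,0,0,0,0,0,0],[0.2,0,0,0,0,0,0],[0.2,0,0,0,0,0,0],[0.2,0,0,0,0,0,0],[0.2,0,0,0,0,0,0]]
  force: 25

```text
time_s: 23.88
tcp_pos: [0.4221, -0.0665, 0.0883]
orientation: [-3.141, -0.001, -0.001]
force: [-0.5, 1.8, 3.7]
gripper_width: 0.335
```

Emit:
arm_command:
  targets:
    - [[0.2,0,0,-0.2,0,0,0],[0.2,0,0,-0.5,0,0,0],[0.2,0,0,-0.6,0,0,0],[0.2,0,0,-0.5,0,0,0],[0.2,0,0,-0.2,0,0,0],[0.2,0,0,0,0,0,0]]

```text
time_s: 24.38
tcp_pos: [0.4229, -0.0665, 0.1695]
orientation: [-3.141, -0.002, -0.005]
force: [-0.4, -0.0, -2.6]
gripper_width: 0.338
```

Emit:
arm_command:
  targets:
    - [[0.2,0,-0.2,0,0,0,0],[0.2,0,-0.5,0,0,0,0],[0.2,0,-0.8,0,0,0,0],[0.2,0,-0.8,0,0,0,0],[0.2,0,-0.8,0,0,0,0],[0.2,-0.03,-0.44,0,0,0,0],[0.2,0,-0.2,0,0,0,0],[0.2,0,0,0.3,0,0,0],[0.2,0,0,0.6,0,0,0],[0.2,0,0,0.4,0,0,0],[0.2,0,0,0.1,0,0,0],[0.2,0,0,0,0,0,0]]

```text
time_s: 25.38
tcp_pos: [0.4191, 0.0819, 0.1108]
orientation: [3.139, -0.001, -0.005]
force: [0.0, -0.5, -2.0]
gripper_width: 0.338
```

Emit:
arm_command:
  targets:
    - [[0.2,0,0,0,0,0,0],[0.2,0,0,0,0,0,0]]

```text
time_s: 25.55
tcp_pos: [0.4211, 0.0829, 0.1127]
orientation: [-3.141, -0.0, -0.002]
force: [0.2, 0.4, -2.2]
gripper_width: 0.34
```

Lower to 0.089 (0.59 units), then release.

Emit:
arm_command:
  targets:
    - [[0.2,0,0,0.15,0,0,0],[0.2,0,0,0.15,0,0,0],[0.2,0,0,0.12,0,0,0],[0.2,0,0,0.1,0,0,0],[0.2,0,0,0.07,0,0,0],[0.2,0,0,0,0,0,0],[0.2,0,0,0,0,0,0],[0.2,0,0,0,0,0,0]]

```text
time_s: 26.22
tcp_pos: [0.4205, 0.083, 0.0884]
orientation: [3.141, 0.001, -0.0]
force: [-0.3, 0.2, -1.8]
gripper_width: 0.331
```

Emit:
arm_command:
  targets:
    - [[0.5,0,0,0,0,0,0],[0.7,0,0,0,0,0,0],[0.8,0,0,0,0,0,0],[0.8,0,0,0,0,0,0],[0.8,0,0,-0.3,0,0,0],[0.8,0,0,-0.8,0,0,0],[0.8,0,0,-1,0,0,0],[0.8,0,0,-1,0,0,0],[0.8,0,0,-0.4,0,0,0],[0.8,0,0,0,0,0,0],[0.8,0,0,0,0,0,0]]

```text
time_s: 27.13
tcp_pos: [0.421, 0.0836, 0.229]
orientation: [-3.14, -0.002, -0.003]
force: [-0.9, 0.2, -0.5]
gripper_width: 0.798
```

Emit:
arm_command:
  targets:
    - [[0.8,-0.23,-0.81,0,0,0,0],[0.8,-0.23,-0.82,0,0,0,0],[0.8,-0.23,-0.82,0,0,0,0],[0.8,-0.24,-0.81,0,0,0,0],[0.8,0,0,0,0,0,0],[0.8,0,0,0,0,0,0],[0.8,0,0,0,0,0,0]]

```text
time_s: 27.72
tcp_pos: [0.3827, 0.2121, 0.2272]
orientation: [3.139, 0.001, -0.003]
force: [0.2, -0.4, -0.2]
gripper_width: 0.8
```

```bash
python3 - <<'E'
from h import *; from rig import imaging,robot
s=robot.state(); d=imaging.get_image("wrist"); k=wcam(s,d); cv2.imwrite("pics/w7.png",d["frame"][:,130:510])
P=np.array([[.3839,.2141,.089],[.3835,.2143,.008]]); q=(k[1]@P.T).T+k[2]; q=q@k[0].T; print(q[:,:2]/q[:,2:]-[130,0])
d=imaging.get_image("top")["frame"]; cv2.imwrite("pics/t3.png",cv2.resize(d[130:280,100:480],None,fx=2.1,fy=2.1))
E
```

```text
[[189.68593288 187.23497045]
 [189.18257195 175.71124229]]
```

View pics/w7.png

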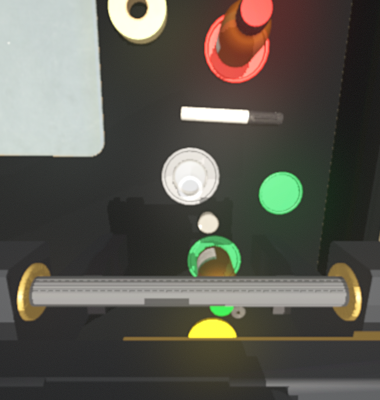

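The flask mouth is at about (190,187), as predicted. I'll grip it.

Emit:
arm_command:
  targets:
    - [[0.8,0.03,-0.05,0.6,0,0,0],[0.8,0,0,0.8,0,0,0],[0.8,0,0,0.8,0,0,0],[0.8,0,0,0.7,0,0,0],[0.8,0,0,0.5,0,0,0],[0.8,0,0,0.4,0,0,0],[0.8,0,0,0.37,0,0,0],[0.8,0,0,0,0,0,0],[0.8,0,0,0,0,0,0]]

```text
time_s: 28.57
tcp_pos: [0.3845, 0.214, 0.0615]
orientation: [3.14, -0.002, -0.002]
force: [0.3, -0.5, -0.3]
gripper_width: 0.8
```

Emit:
arm_command:
  targets:
    - [[0.1,0,0,0,0,0,0],[0.1,0,0,0,0,0,0],[0.1,0,0,0,0,0,0],[0.1,0,0,0,0,0,0],[0.1,0,0,0,0,0,0],[0.1,0,0,0,0,0,0],[0.1,0,0,0,0,0,0],[0.1,0,0,0,0,0,0],[0.1,0,0,0,0,0,0],[0.1,0,0,0,0,0,0],[0.1,0,0,0,0,0,0],[0.1,0,0,0,0,0,0]]
  force: 15

```text
time_s: 29.57
tcp_pos: [0.3832, 0.2161, 0.0628]
orientation: [-3.14, -0.002, 0.005]
force: [-9.5, -1.5, 25.9]
gripper_width: 0.1
```

The opening closed to 0.1 with 26 N on the tool, so this isn't a normal neck grip. I'll look before moving.

```bash
python3 - <<'E'
from h import *; from rig import imaging,robot
s=robot.state(); print(s["force"],s["gripper_width"],s["wrist_torque"],s["tcp_pos"])
a=imaging.get_image("wrist")["frame"][60:360,130:510]; b=imaging.get_image("scene")["frame"][150:280,150:300]
t=imaging.get_image("top")["frame"][140:270,150:300]
cv2.imwrite("pics/c1.png",np.hstack([a,cv2.resize(np.vstack([b,t]),(173*2,300*2))[::1][:600]]) if 0 else np.hstack([cv2.resize(a,(398,560))[:, :],cv2.resize(np.vstack([b,t]),(323,560),interpolation=cv2.INTER_CUBIC)]))
E
```

```text
[-9.52644337 -1.47376827 25.94546576] 0.09964740526840082 [-0.23431268  2.01587424  0.00377207] [0.38316685 0.2160994  0.06280198]
```

View pics/c1.png

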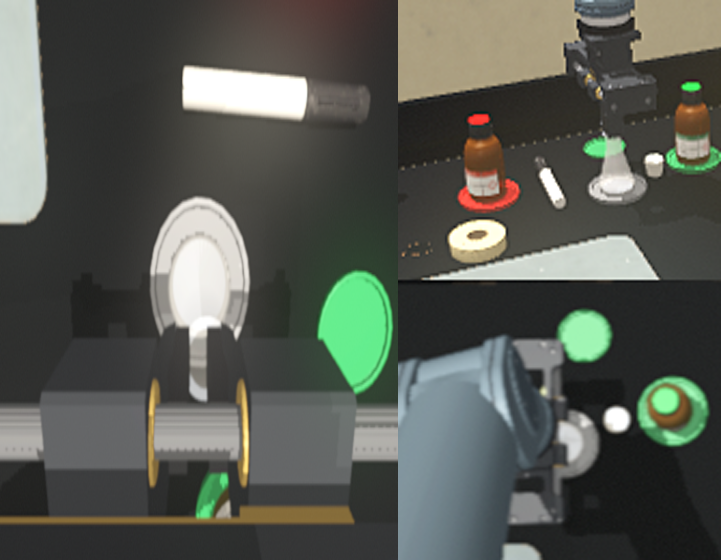

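```bash
python3 - <<'E'
from h import *; from rig import imaging,robot
s=robot.state(); d=imaging.get_image("wrist"); k=wcam(s,d)
P=np.array([[.3839,.214,z] for z in (.004,.064,.076,.089)]+[[.3843,.2143,.008]]+[s["tcp_pos"],s["tcp_pos"]+[0,0,.019]]); q=(k[1]@P.T).T+k[2]; q=q@k[0].T; print((q[:,:2]/q[:,2:]).round(1))
cv2.imwrite("pics/c2.png",cv2.resize(d["frame"][150:310,230:410],None,fx=3.5,fy=3.5,interpolation=cv2.INTER_CUBIC))
E
```

```text
[[319.6 210.4]
 [319.9 235.6]
 [319.9 242.7]
 [320.  251.5]
 [320.1 211.3]
 [318.8 232. ]
 [318.7 243.2]]
```

View pics/c2.png

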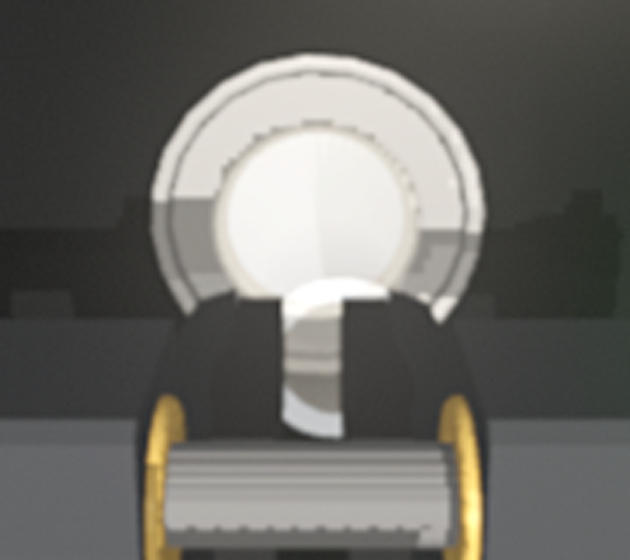

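The flask still stands upright in the grey dish, with its foot disc at crop (318,215) and its mouth at (338,355). The fingers have squeezed in on the neck (gap about 10 mm), so the grip has gone wrong. I'll ease the jaws open gently at low force.

Emit:
arm_command:
  targets:
    - [[0.15,0,0,0,0,0,0],[0.2,0,0,0,0,0,0],[0.25,0,0,0,0,0,0]]
  force: 3

```text
time_s: 30.02
tcp_pos: [0.3844, 0.2156, 0.062]
orientation: [-3.141, -0.002, 0.0]
force: [0.3, -0.5, 2.8]
gripper_width: 0.237
```

Emit:
arm_command:
  targets:
    - [[0.3,0,0,0,0,0,0],[0.4,0,0,0,0,0,0],[0.5,0,0,0,0,0,0],[0.6,0,0,0,0,0,0],[0.6,0,0,0,0,0,0],[0.6,0,0,0,0,0,0]]

```text
time_s: 30.52
tcp_pos: [0.3857, 0.216, 0.0625]
orientation: [-3.14, -0.001, -0.003]
force: [-0.3, -0.2, 10.9]
gripper_width: 0.596
```

```bash
python3 - <<'E'
from h import *; from rig import imaging,robot
s=robot.state(); print(s["tcp_pos"],s["force"])
d=imaging.get_image("wrist"); k=wcam(s,d)
P=np.array([[.3839,.214,z] for z in (.004,.064,.089)]+[[.3843,.2143,.008]]); q=(k[1]@P.T).T+k[2]; q=q@k[0].T; print(((q[:,:2]/q[:,2:]-[230,150])*3.5).round(1))
cv2.imwrite("pics/c3.png",cv2.resize(d["frame"][150:310,230:410],None,fx=3.5,fy=3.5,interpolation=cv2.INTER_CUBIC))
E
```

```text
[0.38573153 0.2160452  0.06245458] [-0.29076978 -0.1738258  10.94870506]
[[302.3 211.5]
 [301.  300. ]
 [300.1 356. ]
 [303.9 214.9]]
```

View pics/c3.png

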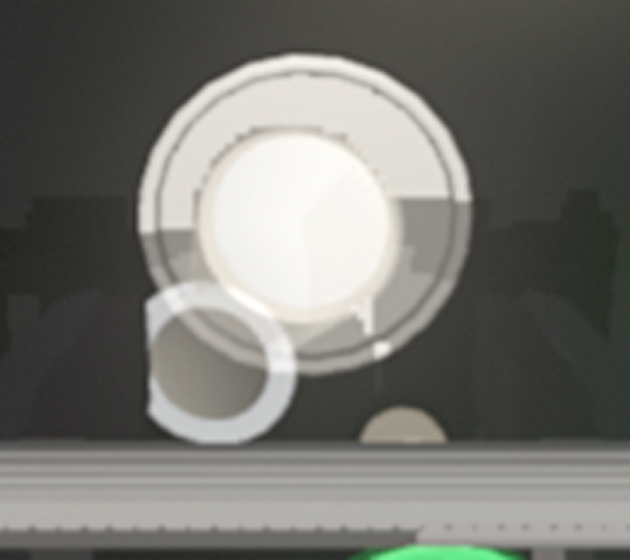

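The flask now leans about 0.15 rad towards -x, with its mouth at crop (220,362) and its foot at (298,220), resting on the -x finger. I'll close slowly with light force so that finger pushes it upright, limiting the jaw by position so it can't over-squeeze.

Emit:
arm_command:
  targets:
    - [[0.57,0,0,0,0,0,0],[0.54,0,0,0,0,0,0],[0.51,0,0,0,0,0,0],[0.48,0,0,0,0,0,0],[0.45,0,0,0,0,0,0],[0.42,0,0,0,0,0,0],[0.4,0,0,0,0,0,0],[0.38,0,0,0,0,0,0],[0.36,0,0,0,0,0,0],[0.34,0,0,0,0,0,0],[0.32,0,0,0,0,0,0],[0.32,0,0,0,0,0,0]]
  force: 5

```text
time_s: 31.57
tcp_pos: [0.3856, 0.2158, 0.0621]
orientation: [-3.141, -0.001, -0.003]
force: [0.6, 0.7, 4.8]
gripper_width: 0.319
```

```bash
python3 - <<'E'
from h import *; from rig import imaging,robot
s=robot.state(); print(s["tcp_pos"],s["force"],s["wrist_torque"])
d=imaging.get_image("wrist")
cv2.imwrite("pics/c4.png",cv2.resize(np.hstack([d["frame"][150:310,230:410],imaging.get_image("scene")["frame"][170:250,215:305].repeat(2,0).repeat(2,1)]),None,fx=2.2,fy=2.2,interpolation=cv2.INTER_CUBIC))
E
```

```text
[0.38561062 0.21576555 0.06212336] [0.63217849 0.73429547 4.81859571] [-0.08824665  0.01898506 -0.00871891]
```

View pics/c4.png

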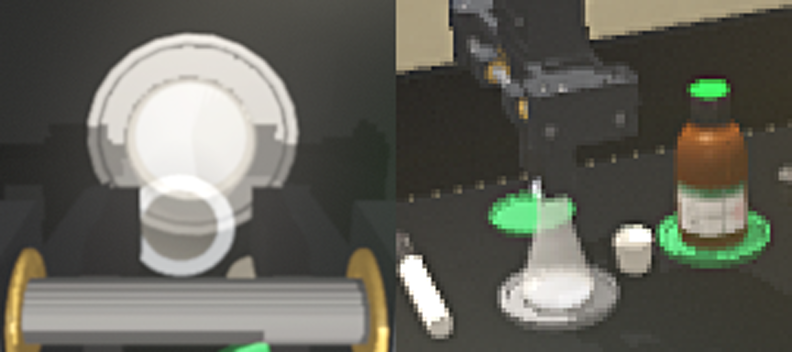

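The flask is nearly upright again. The upward push suggests the fingertips were bearing on the cone just below the neck, so I'll raise 5 mm and regrip on the straight neck gradually.

Emit:
arm_command:
  targets:
    - [[0.34,0,0,0,0,0,0],[0.34,0,0,-0.06,0,0,0],[0.34,0,0,-0.06,0,0,0],[0.34,0,0,0,0,0,0],[0.32,0,0,0,0,0,0],[0.3,0,0,0,0,0,0],[0.28,0,0,0,0,0,0],[0.26,0,0,0,0,0,0],[0.24,0,0,0,0,0,0],[0.24,0,0,0,0,0,0],[0.24,0,0,0,0,0,0],[0.24,0,0,0,0,0,0]]
  force: 8

```text
time_s: 32.67
tcp_pos: [0.3845, 0.2154, 0.0665]
orientation: [3.142, 0.001, 0.0]
force: [0.4, -0.6, 0.5]
gripper_width: 0.242
```

Emit:
arm_command:
  targets:
    - [[0.22,0,0,0,0,0,0],[0.22,0,0,0,0,0,0],[0.22,0,0,0,0,0,0],[0.2,0,0,0,0,0,0],[0.2,0,0,0,0,0,0],[0.2,0,0,0,0,0,0]]

```text
time_s: 33.17
tcp_pos: [0.3845, 0.2154, 0.0665]
orientation: [3.142, 0.001, 0.0]
force: [0.4, 0.9, 0.1]
gripper_width: 0.2
```

```bash
python3 - <<'E'
from h import *; from rig import imaging,robot
s=robot.state(); print(s["tcp_pos"],s["force"],s["gripper_width"])
d=imaging.get_image("wrist")
cv2.imwrite("pics/c5.png",cv2.resize(np.hstack([d["frame"][150:310,230:410],imaging.get_image("scene")["frame"][170:250,215:305].repeat(2,0).repeat(2,1)]),None,fx=2.2,fy=2.2,interpolation=cv2.INTER_CUBIC))
E
```

```text
[0.3844927  0.21542981 0.06653244] [0.36383096 0.94505633 0.06457111] 0.20047011259768574
```

View pics/c5.png

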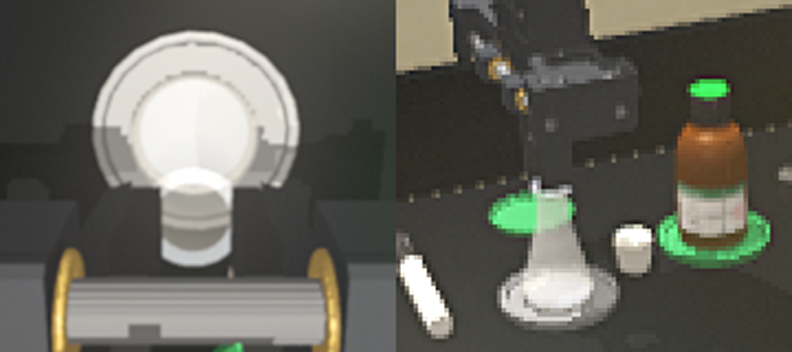

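Here the jaws reach 0.20 with no net force, and the fingers clip the neck visually. My reading is that only the shoulder of the cone gave contact: the first grip, 1–2 mm lower, held there, and the second one rode up over it. The flask is upright. I'll open, go about 10 mm lower and grip the upper cone slowly.

Emit:
arm_command:
  targets:
    - [[0.3,0,0,0,0,0,0],[0.4,0,0,0,0,0,0],[0.5,0,0,0,0,0,0],[0.55,0,0,0,0,0,0],[0.55,0,0,0.1,0,0,0],[0.55,0,0,0.15,0,0,0],[0.55,0,0,0.1,0,0,0],[0.55,0,0,0,0,0,0],[0.55,0,0,0,0,0,0]]
  force: 8

```text
time_s: 34.02
tcp_pos: [0.3842, 0.2151, 0.0521]
orientation: [3.141, 0.001, -0.001]
force: [1.4, 0.1, -0.1]
gripper_width: 0.546
```

Emit:
arm_command:
  targets:
    - [[0.5,0,0,0,0,0,0],[0.46,0,0,0,0,0,0],[0.42,0,0,0,0,0,0],[0.38,0,0,0,0,0,0],[0.35,0,0,0,0,0,0],[0.32,0,0,0,0,0,0],[0.29,0,0,0,0,0,0],[0.26,0,0,0,0,0,0],[0.23,0,0,0,0,0,0],[0.2,0,0,0,0,0,0],[0.2,0,0,0,0,0,0],[0.2,0,0,0,0,0,0]]

```text
time_s: 35.02
tcp_pos: [0.3844, 0.2154, 0.0525]
orientation: [3.142, 0.001, -0.0]
force: [-0.9, -0.1, 0.8]
gripper_width: 0.282
```

The jaws stop on glass at 0.282. I'll firm the grip slightly and test-lift.

Emit:
arm_command:
  targets:
    - [[0.18,0,0,0,0,0,0],[0.18,0,0,0,0,0,0],[0.18,0,0,0,0,0,0],[0.18,0,0,-0.1,0,0,0],[0.18,0,0,-0.2,0,0,0],[0.18,0,0,-0.2,0,0,0],[0.18,0,0,0,0,0,0],[0.18,0,0,0,0,0,0]]
  force: 13

```text
time_s: 35.68
tcp_pos: [0.385, 0.2159, 0.0732]
orientation: [-3.14, -0.002, -0.002]
force: [-0.5, -0.6, -0.5]
gripper_width: 0.276
```

```bash
python3 - <<'E'
from h import *; from rig import imaging,robot
s=robot.state(); print(s["tcp_pos"],s["force"],s["gripper_width"])
d=imaging.get_image("wrist")
cv2.imwrite("pics/c6.png",cv2.resize(np.hstack([d["frame"][150:310,230:410],imaging.get_image("scene")["frame"][170:250,215:305].repeat(2,0).repeat(2,1)]),None,fx=2.2,fy=2.2,interpolation=cv2.INTER_CUBIC))
E
```

```text
[0.38499606 0.215884   0.0732415 ] [-0.51668536 -0.62992043 -0.52110962] 0.2763522292561828
```

View pics/c6.png

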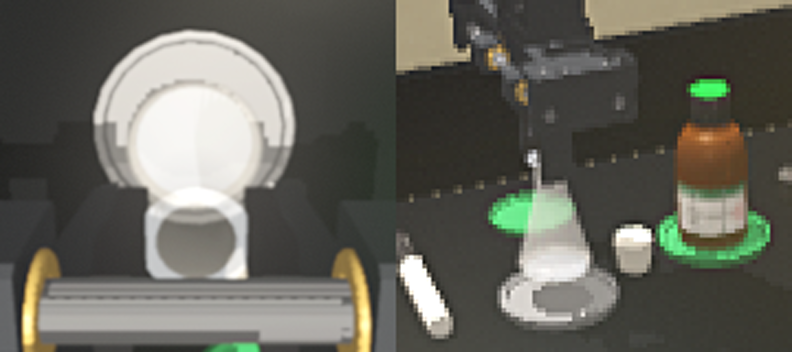

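The flask hangs upright, clear of the dish, with its shadow below it. I'll lift it above bottle height and carry it to the yellow dish.

Emit:
arm_command:
  targets:
    - [[0.18,0,0,-0.2,0,0,0],[0.18,0,0,-0.4,0,0,0],[0.18,0,0,-0.5,0,0,0],[0.18,0,0,-0.6,0,0,0],[0.18,0,0,-0.6,0,0,0],[0.18,0,0,-0.5,0,0,0],[0.18,0,0,-0.4,0,0,0],[0.18,0,0,-0.3,0,0,0],[0.18,0,0,0,0,0,0]]

```text
time_s: 36.53
tcp_pos: [0.3857, 0.2161, 0.2148]
orientation: [-3.139, -0.001, -0.004]
force: [0.3, -0.9, -1.0]
gripper_width: 0.279
```

Emit:
arm_command:
  targets:
    - [[0.18,0.03,0.2,0,0,0,0],[0.18,0.06,0.5,0,0,0,0],[0.18,0.09,0.7,0,0,0,0],[0.18,0.09,0.7,0,0,0,0],[0.18,0.09,0.7,0,0,0,0],[0.18,0.09,0.7,0,0,0,0],[0.18,0.09,0.7,0,0,0,0],[0.18,0.09,0.7,0,0,0,0],[0.18,0.09,0.7,0,0,0,0],[0.18,0.09,0.7,0,0,0,0],[0.18,0.06,0.45,0,0,0,0],[0.18,0.04,0.2,0,0,0,0]]

```text
time_s: 37.53
tcp_pos: [0.4199, -0.0661, 0.2117]
orientation: [3.14, -0.006, -0.003]
force: [0.6, 0.0, -0.9]
gripper_width: 0.275
```

Emit:
arm_command:
  targets:
    - [[0.18,0,0,0.2,0,0,0],[0.18,0,0,0.5,0,0,0],[0.18,0,0,0.6,0,0,0],[0.18,0,0,0.6,0,0,0],[0.18,0,0,0.6,0,0,0],[0.18,0,0,0.5,0,0,0],[0.18,0,0,0.2,0,0,0],[0.18,0,0,0,0,0,0],[0.18,0,0,0,0,0,0],[0.18,0,0,0,0,0,0]]

```text
time_s: 38.37
tcp_pos: [0.4216, -0.0626, 0.0852]
orientation: [3.142, 0.001, 0.002]
force: [-0.3, -0.2, -0.1]
gripper_width: 0.273
```

Emit:
arm_command:
  targets:
    - [[0.18,0,0,0.2,0,0,0],[0.18,0,0,0.2,0,0,0],[0.18,0,0,0.15,0,0,0],[0.18,0,0,0.12,0,0,0],[0.18,0,0,0.08,0,0,0],[0.18,0,0,0.04,0,0,0],[0.18,0,0,0,0,0,0],[0.18,0,0,0,0,0,0],[0.18,0,0,0,0,0,0]]

```text
time_s: 39.12
tcp_pos: [0.4213, -0.0626, 0.053]
orientation: [3.142, 0.001, 0.0]
force: [-0.7, -0.5, -0.9]
gripper_width: 0.279
```

Seated height reached, with no load on the tool. I'll open gradually and then rise.

Emit:
arm_command:
  targets:
    - [[0.25,0,0,0,0,0,0],[0.3,0,0,0,0,0,0],[0.4,0,0,0,0,0,0],[0.5,0,0,0,0,0,0],[0.6,0,0,0,0,0,0],[0.7,0,0,0,0,0,0],[0.7,0,0,0,0,0,0],[0.7,0,0,-0.3,0,0,0],[0.7,0,0,-0.5,0,0,0],[0.7,0,0,-0.8,0,0,0],[0.7,0,0,-0.9,0,0,0],[0.7,0,0,-0.9,0,0,0]]

```text
time_s: 40.12
tcp_pos: [0.4202, -0.063, 0.19]
orientation: [3.141, 0.0, -0.003]
force: [1.5, 1.3, 0.4]
gripper_width: 0.699
```

Emit:
arm_command:
  targets:
    - [[0.7,0,0,-0.6,0,0,0],[0.7,0,0,0,0,0,0],[0.7,0,0,0,0,0,0]]

```text
time_s: 40.37
tcp_pos: [0.422, -0.062, 0.2137]
orientation: [-3.14, -0.003, -0.004]
force: [-0.1, -0.1, 0.0]
gripper_width: 0.7
```

```bash
python3 - <<'E'
from h import *; from rig import imaging,robot
s=robot.state(); print(s["tcp_pos"],s["force"],s["gripper_width"])
w=imaging.get_image("wrist"); k=wcam(s,w)
P=np.array([[.4213,-.064,.089],[.4213,-.064,.004]]); q=(k[1]@P.T).T+k[2]; q=q@k[0].T; print(((q[:,:2]/q[:,2:]-[240,100])*2).round(1))
c=imaging.get_image("scene")["frame"][170:260,120:360]
o=np.zeros((380,720,3),np.uint8); o[:380,:320]=cv2.resize(w["frame"][100:290,240:400],None,fx=2,fy=2,interpolation=cv2.INTER_CUBIC)
o[:150,320:]=cv2.resize(c,(400,150),interpolation=cv2.INTER_CUBIC)
t=imaging.get_image("top")["frame"][150:250,140:480]; o[160:278,320:]=cv2.resize(t,(400,118),interpolation=cv2.INTER_CUBIC)
cv2.imwrite("pics/fin.png",o)
E
```

```text
[ 0.42195866 -0.06203547  0.21370922] [-0.10271513 -0.05571224  0.04898065] 0.6996121682658123
[[155.1 187.3]
 [155.  160.7]]
```

View pics/fin.png

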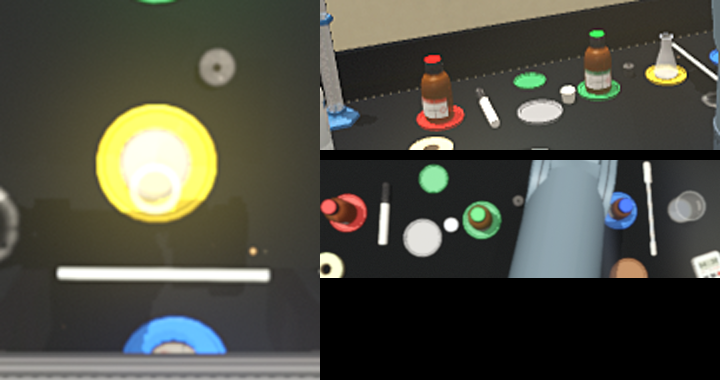

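The flask foot is at (156,158), against a dish centre of (157,162). All three bottles stand in their own dishes, and the beaker appears in place at (687,206). I'll do one quick numeric sticker check and then hand in.

```bash
python3 - <<'E'
from h import *; from rig import imaging,order
d=imaging.get_image("top"); k=cam(d); im=d["frame"]
for c,p,z in (("red",(.4425,.3805),.121),("green",(.421,.083),.121),("blue",(.434,-.2206),.106)):
    P=np.array([*p,z]); q=k[0]@(k[1]@P+k[2]); u=q[:2]/q[2]
    m=mask(im,c,150 if c!="green" else 90,120); w=np.zeros_like(m); cv2.circle(w,tuple(int(round(x)) for x in u),7,255,-1); m&=w
    v=np.argwhere(m)[:,::-1].mean(0); print(c,u.round(1),v.round(1),(ray(v,*k,z)[0,:2]-p).round(4))
order.finish_job()
E
```

```text
red [147.5 188.5] [147.7 188.7] [-0.0005 -0.0004]
green [274.  194.8] [273.9 195.5] [-0.0017  0.0002]
blue [400.3 187.4] [400.3 187.2] [ 0.0005 -0.0002]
the job is handed in; nothing more can be done
```

All three bottles now stand in the dish of their sticker colour and the flask is in the yellow dish. The job was handed in at about 40 s of robot time, and no verdict is reported. I moved the flask to grey first, then red, blue and green into their dishes, then the flask to yellow.

- **Final checks:** The bottle stickers measured within 2 mm of the dish centres, though that check used a small search window around the expected spot. In the last wrist picture the flask foot sat about 3 mm or less from the yellow dish's centre. Everything looked upright and the jaws were clear above the flask. I judged the beaker's position only by eye; the arm did not go near it after the blue bottle was placed.
- **What went wrong:** The second grip on the flask, in the grey dish, failed. The jaws squeezed past the neck with about 26 N on the tool, and the flask leaned about 0.15 rad before I pushed it upright. A later try on the straight neck met no resistance and I saw the fingers overlap the glass; I can't fully explain that. Gripping about 10 mm lower held, and a test lift confirmed it before I carried the flask across.

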